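# Seat the block and throw the toggle clamp

### The job

On the clamping jig, push the wooden setting block along its channel until it sits fully home against the end stop. Then push the clamp's handle over past its middle, so that it snaps into its shut position and the clamp arm holds the block down. Do not lift the block out of the channel, and leave the bottle, the jar and the stamp where they stand.

Things in the scene. Friction and masses are not known exactly. Their poses are not given: they have to be found in the camera images.
- jig: Clamping jig fixed to the worktop: grey base plate 250 (its x) x 150 (y) x 12 mm; origin at the centre of its underside, z up. +x is the way in which block and handle are pushed. Two aluminium side rails (y = +-30 mm, 10 mm wide, x = -115 to +50 mm, tops 20 mm above the worktop) form a 50 mm wide channel, open at the -x end.
- stop_face (a point): Point on the face, towards the channel, of the steel end stop that closes the channel at jig x = +55 to +67 mm (top 30 mm above the worktop); mid width, 24.5 mm above the worktop; axes as the jig's. Behind the stop stands the clamp's bearing, up to 75 mm above the worktop.
- block_center (a point): Centre of the loose wooden setting block, 110 x 45 x 25 mm, that lies in the channel on the base plate (top 37 mm above the worktop). Axes: x along the 110 mm side, along the channel; y across it, with 2.5 mm play each side; z up. Home, the centre is 55 mm in front of the stop's face; it starts 28 to 55 mm short of that.
- setting_block: The same block, about 0.12 kg; origin at the centre of its underside, its x and y axes are turned about z against the block's sides, so take directions from block_center.
- clamp_lever (a joint): Angle of the clamp's handle (rad): 0 = open, leaning 0.55 from upright to jig -x; grows as it is pushed to jig +x; 1.4 = shut, leaning 0.85 the other way. A spring drives it to the nearer end: below about 0.7 it springs back open, above it snaps shut by itself. The push is hardest at the start (about 5 N at mid grip) and fades to nothing at 0.7.
- lever_grip (a point): Middle of the handle's black grip, 68 mm out from the pivot; frame turns with the handle. The grip is round, up to 19 mm thick, and spans 38 to 94 mm out from the pivot; the steel rod below it is 11 mm thick.
- clamp_pivot (a point): Pivot of the handle: on its turning axis (along jig y), in the plane in which the handle swings, 58 mm above the worktop; jig x = +85, y = -58 mm. Axes as the jig's.
- clamp_arm: Steel hold-down arm at jig y = 0, 16 mm wide, reaching 74 mm from its pivot (jig x = +85 mm, 58 mm up; its origin) out over the channel, with a rubber-tipped spindle at the end. Linked to the handle: handle open = arm raised 0.5 rad (highest point about 105 mm above the worktop), handle shut = arm level, pad pressing on the block's top.
- oil_bottle: white oil bottle with red pointed spout, standing, 42 mm diameter, 150 mm tall; loose, not part of the work; origin at the centre of its underside.
- grease_tin: small clear jar with red lid, standing, 55 mm diameter, 50 mm tall; loose, not part of the work; origin at the centre of its underside.
- lot_stamp: wooden hand stamp, standing, 43 x 61 x 51 mm; loose, not part of the work; origin at the centre of its underside.

How it is judged:
By the outcome, as a careful person would: the job done as asked, in the order asked, and still so for the second after the job is handed in, with the robot touching nothing.
It also fails if it takes over 45 s, if anything falls off the work surface, if the arm or the gripper's body presses on something with over 40 N, if the wrist force passes 120 N, or if a joint passes its speed limit or range.

### The arm

A 7-joint arm with a two-finger parallel gripper is mounted at the origin on a cart in front of the work surface, level with it; the furniture and walls round the work are solid. World frame = base frame: x ahead of the robot, y to its left, z up, the work surface at z = 0. Lengths are in m, angles in rad, forces in N, time in s.
With the tool pointing down it reaches from about 0.4 to 0.85 m from the base axis. Payload 10.4 kg.
Tool frame: the origin (TCP) lies midway between the tips of the shut fingers; the grasp point (between the pads) lies 19 mm behind it; y points along the fingers, x is the direction in which the jaws open and shut, and the axes are right-handed (so a half turn about y gives the same grasp; the last joint's range is limited). The gripper opens to 87 mm and grips with 3 to 60 N. Pads are 19 mm wide; open, the fingers measure 117 mm over their backs; the gripper's body (75 mm by 190 mm) begins 51 mm behind the grasp point.
Start: joints at [1.137, 0.332, -0.065, 1.46, 0.022, 1.35, -0.088], TCP at [0.25, -0.573, 0.2] pointing down, gripper open.
Joint ranges: [-2.6, 2.6], [-0.5, 2.12], [-1.47, 1.34], [0.16, 2.42], [-1.27, 4.41], [0.06, 2.06], [-2.6, 2.6]. Speed limits (rad/s): [2.22, 2.22, 2.79, 2.79, 3.14, 3.14, 3.14].

### API

Orientations are given as a unit quaternion [x, y, z, w].
In Python, from bench import r gives the robot as it stands. The module is installed in compiled form; this text tells all that it offers.
- The arm moves only by the tool arm_command, never from a script. Its argument "deltas" is one flat list of numbers, 6 for each row, row after row: the shift along the tool's x, y, z in m, then the turn, a rotation vector about the tool's x, y, z in degrees. In form: [tx, ty, tz, ax, ay, az, tx, ty, tz, ax, ay, az, ...]. A call has 1 to 8 rows; each row is the pose to reach, as a shift and turn from the pose commanded when the call began, along the tool's axes at that moment; what a row does not reach only later rows make up. A row lasts 1/8 s, in which the tool goes at most 62.5 mm and 10.7 degrees, less where a joint would pass 70% of its speed; a pose out of reach is approached as far as the arm can. A call with a gripper value outside its range is refused whole. "hand" is the opening, from 0 (shut) to 1 (fully open), set as the call begins (left out, the last holds). The fingers move at their own pace and stop on an object; "grip_force" is the grip in N (left out, the last holds). Time passes only in rows, so rows that repeat a pose let the fingers close. It gives the time, the measured TCP pose, the force and the opening at its end, in the units of the state.
- r.read_state(): the state, without advancing time (a new reading comes with each control period).
- r.camera(name): name is "scene" or "side" or "wrist"; returns a dict with "image" (420x560x3 uint8, red, green, blue), "intrinsics" (3x3 intrinsics, pixels), "world_from_camera" (4x4, takes a point from camera to world coordinates); the wrist camera has in their place "hand_eye" (4x4, takes a point from camera to tool coordinates, whose origin is the TCP and whose axes are the tool frame's). Camera axes: x right, y down, z forward; pixel columns grow to the right and rows downward; lengths in m; the calibration is good to about 2 mm. A picture is of the moment at which its call begins: read the wrist's pose just before it. There is no depth.
- r.close_job(): hands the job in, once; it reports no verdict.
Trained networks look in a picture, given as the dict that the camera call returned (one of the last four; its "shot" number tells which), for a name from the list of things; names that differ only in an ending like _2 or _b are one class to them, and where a whole thing is asked for, a point or a joint stands for the part that bears it (a point fixed in the world has none). Each returns a list of dicts, best first, with "conf" (0 to 1); they miss things now and then, are a little off and sometimes report something else, mostly with a low value. They report only what shows in the picture. A call takes as long as a camera call.
- r.boxes_of(picture, query): "centre" ([row, column] in pixels, amid what is visible of it).
- r.regions_of(picture, query): "region" (420x560 bool, what is visible of it) and "centre" ([row, column] in pixels, amid what is visible of it).
The state is a dict: "time": time; "joint_positions": joint angles; "joint_vel": joint speeds; "joint_torque": joint torques, N m; "ee_pos": TCP position; "eef_rot": TCP orientation; "ft_force": force on the tool from outside, world axes, zero at the start; "torque": the same for the moment, N m; "width": finger opening in m.
Only numpy, scipy, OpenCV 4.12 (cv2) and the standard library are available. Lean on these libraries where they do the work, as an engineer would, in place of code of your own. Each camera call takes 0.05 s, during which the arm holds its last target.

## Working session

There is one attempt and no reset: what is moved stays moved. The work goes in short steps, Python scripts to look and compute and a tool call to move; the robot and the scene stay as the last step left them, time stands still between calls to the robot, and variables do not carry over. Pictures are saved under pics/ and viewed, and the job is handed in when it is done.

Besides the shell and the picture viewer there is one more tool, called after "Emit:" by a JSON object that holds its "name" and its "arguments", one argument or row to a line. arm_command: Moves the arm, as the interface text tells. Its arguments: {"type":"object","properties":{"deltas":{"type":"array","items":{"type":"number"}},"hand":{"type":"number"},"grip_force":{"type":"number"}},"required":["deltas"]}

```bash
mkdir -p pics; cat > h.py <<'E'
from bench import r
import numpy as np, cv2
def shot(n,f):
    p=r.camera(n); cv2.imwrite('pics/'+f,p['image'][:,:,::-1]); return p
def ray(p,rc,T=None):
    K=p['intrinsics'];T=p['world_from_camera'] if T is None else T
    d=np.linalg.solve(K,[rc[1],rc[0],1.]);return T[:3,3],T[:3,:3]@d
def atz(p,rc,z,T=None):
    o,d=ray(p,rc,T);return o+d*(z-o[2])/d[2]
def proj(p,X,T=None):
    T=p['world_from_camera'] if T is None else T
    c=np.linalg.inv(T)@np.r_[X,1];u=p['intrinsics']@c[:3];return (u[:2]/u[2])[::-1]
E
python3 - <<'E'
from h import *
np.set_printoptions(precision=4,suppress=True)
s=r.read_state();print(s['time'],s['ee_pos'],s['eef_rot'],s['width'])
for n in('scene','side'):
    p=shot(n,n+'1.png');print(n,p['world_from_camera'],p['intrinsics'][0,0])
    for q in['jig','block_center','setting_block','stop_face','lever_grip','clamp_pivot','clamp_arm','oil_bottle','grease_tin','lot_stamp']:
        b=r.boxes_of(p,q);print(q,[(np.round(x['centre'],1),round(x['conf'],2)) for x in b[:2]])
E
```

```text
0.0 [ 0.2494 -0.5726  0.1997] [-0.5912  0.388  -0.3871  0.5917] 0.0871967915805074
scene [[-0.8647 -0.3179  0.3888  0.0274]
 [-0.5022  0.554  -0.664   0.8612]
 [-0.0044 -0.7694 -0.6387  0.8786]
 [ 0.      0.      0.      1.    ]] 384.98842710484166
jig [(array([243. , 271.8]), 0.75)]
block_center [(array([226.8, 284. ]), 0.84), (array([224.5, 252.3]), 0.46)]
setting_block [(array([228.6, 283.8]), 0.7)]
stop_face [(array([245.7, 271.5]), 0.81)]
lever_grip [(array([227.7, 254. ]), 0.64)]
clamp_pivot [(array([247.3, 270.4]), 0.7), (array([224.3, 253.8]), 0.26)]
clamp_arm [(array([240.3, 268.6]), 0.46)]
oil_bottle [(array([318.3, 219. ]), 0.83)]
grease_tin [(array([177.8, 323.2]), 0.73), (array([237.1, 270.1]), 0.63)]
lot_stamp []
side [[ 1.      0.0088  0.0001  0.5307]
 [ 0.0058 -0.6657  0.7462 -0.994 ]
 [ 0.0066 -0.7461 -0.6658  1.0449]
 [ 0.      0.      0.      1.    ]] 475.9187289694601
jig [(array([210.3, 257.8]), 0.77)]
block_center [(array([186.1, 271. ]), 0.67), (array([227.3, 256.9]), 0.62)]
setting_block [(array([228.1, 259. ]), 0.82), (array([186. , 273.8]), 0.66)]
stop_face [(array([213.6, 258.2]), 0.76), (array([224.7, 258.9]), 0.45)]
lever_grip []
clamp_pivot [(array([212.2, 258.6]), 0.6)]
clamp_arm [(array([191.4, 252.1]), 0.44)]
oil_bottle [(array([142.5, 249.1]), 0.59)]
grease_tin [(array([317.6, 259.6]), 0.61)]
lot_stamp []
```

View pics/scene1.png

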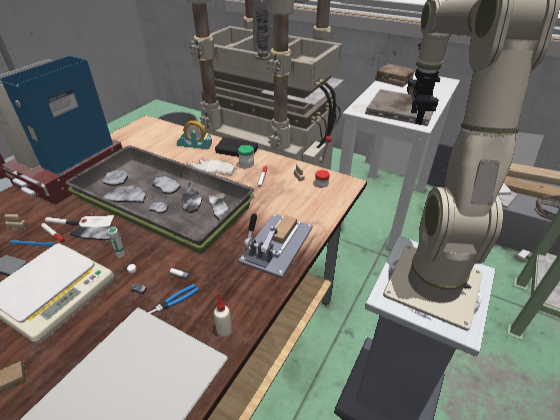

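View pics/side1.png

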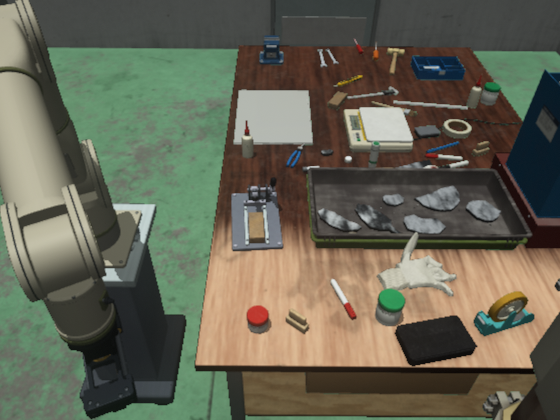

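```bash
python3 - <<'E'
import cv2
for n,(a,b,c,d) in dict(scene=(190,300,190,350),side=(120,280,160,360)).items():
    i=cv2.imread(f'pics/{n}1.png')[a:b,c:d]; cv2.imwrite(f'pics/{n}1z.png',cv2.resize(i,None,fx=4 if n=='side' else 5,fy=4 if n=='side' else 5,interpolation=cv2.INTER_CUBIC)[:600,:800])
E
```

```text
(no output)
```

View pics/scene1z.png

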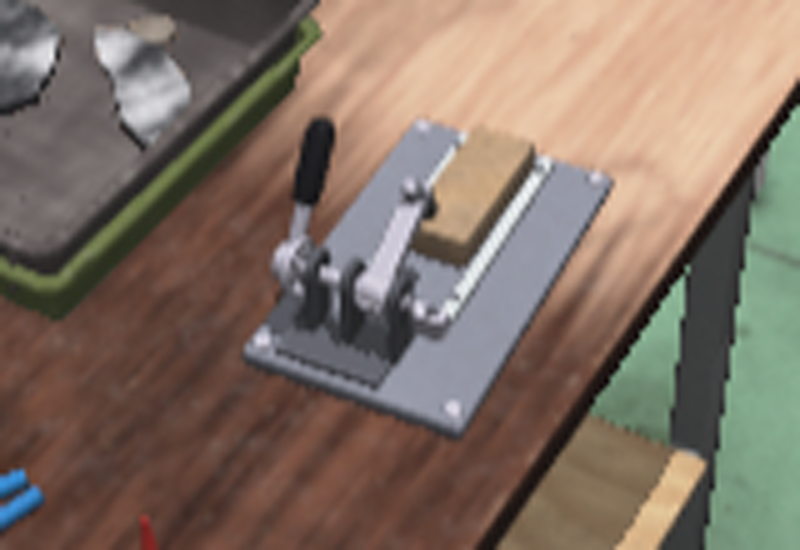

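View pics/side1z.png

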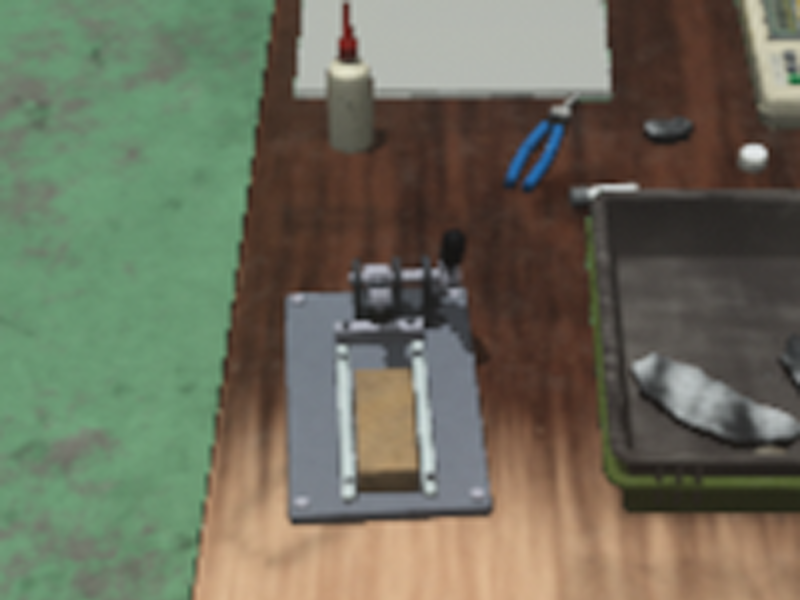

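The jig's channel points away from the side camera, roughly along world +y. The block is at side px (228,257). The handle is on the jig's right, at about (182,272). Next I fit the jig pose from the base-plate corners in both views.

```bash
cat > fit.py <<'E'
from h import *
from scipy.optimize import least_squares
np.set_printoptions(precision=4,suppress=True)
ps=r.camera('scene');pd=r.camera('side')
def Zs(u,v):return np.array([190+v/5,190+u/5])
def Zd(u,v):return np.array([120+v/4,160+u/4])
# jig corners (z=.012), order: (-x,-y),(-x,+y),(+x,+y),(+x,-y)
C=np.array([[-.125,-.075,.012],[-.125,.075,.012],[.125,.075,.012],[.125,-.075,.012]])
obs=[(ps,[Zs(415,118),Zs(613,180),Zs(462,432),Zs(244,350)]),(pd,[Zd(492,508),Zd(291,516),Zd(287,294),None])]
def W(q,c):
    x,y,t=q;return np.array([x+np.cos(t)*c[0]-np.sin(t)*c[1],y+np.sin(t)*c[0]+np.cos(t)*c[1],c[2]])
def f(q):
    return np.concatenate([proj(p,W(q,c))-o for p,os in obs for c,o in zip(C,os) if o is not None])
s=least_squares(f,[.5,-.2,1.57]);q=s.x
print(q,np.round(s.fun,1))
np.save('jig.npy',q)
for p,Z in((pd,Zd),(ps,Zs)):
  for k in range(1): pass
for n,p,px in(('blk near top edge',pd,(Zd(358,470),Zd(415,470))),('far',pd,(Zd(355,370),Zd(412,370)))):
  for a in px:
    w=atz(p,a,.037);c,s_=np.cos(q[2]),np.sin(q[2]);d=w[:2]-q[:2];print(n,w,'jig',c*d[0]+s_*d[1],-s_*d[0]+c*d[1])
print('home centre',W(q,[0,0,.0245]),'pivot',W(q,[.085,-.058,.058]))
a=-.55;print('grip open',W(q,[.085+.068*np.sin(a),-.058,.058+.068*np.cos(a)]))
for p in(ps,pd):print(proj(p,W(q,[.085+.068*np.sin(a),-.058,.058+.068*np.cos(a)])))
for nm in('oil_bottle','grease_tin','lot_stamp'):
  for p in(ps,pd):
    b=r.boxes_of(p,nm)
    if b:print(nm,b[0]['conf'],b[0]['centre'],atz(p,b[0]['centre'],.05 if nm!='grease_tin' else .035))
s=r.read_state()
from scipy.spatial.transform import Rotation as R
print(R.from_quat(s['eef_rot']).as_matrix(),s['time'],s['ee_pos'])
E
python3 fit.py
```

```text
[0.4785 0.0807 1.6562] [-1.2 -0.  -1.7  0.2 -1.3 -0.1 -0.6 -0.8 -1.5 -0.1 -0.8 -0.9 -1.  -1.2]
blk near top edge [ 0.4659 -0.0302  0.037 ] jig -0.10940604877432217 0.022010845114673067
blk near top edge [ 0.5076 -0.0297  0.037 ] jig -0.11245484015639935 -0.019498777135904137
far [0.4593 0.0762 0.037 ] jig -0.002774255417404348 0.019594788022375274
far [0.5033 0.0768 0.037 ] jig -0.0059664946359353505 -0.024287772758902485
home centre [0.4785 0.0807 0.0245] pivot [0.5291 0.1703 0.058 ]
grip open [0.5321 0.1349 0.116 ]
[220.813  252.9031]
[180.8654 272.6244]
oil_bottle 0.42 [178.8, 322.8] [ 0.4782 -0.2628  0.05  ]
oil_bottle 0.6 [145.1, 248.1] [0.4429 0.4165 0.05  ]
grease_tin 0.79 [178.6, 323.0] [ 0.4862 -0.2848  0.035 ]
grease_tin 0.9 [316.3, 259.8] [ 0.5027 -0.2998  0.035 ]
lot_stamp 0.49 [170.2, 299.2] [ 0.5823 -0.2707  0.05  ]
[[ 0.3993  0.0001  0.9168]
 [-0.9168 -0.0001  0.3993]
 [ 0.0001 -1.      0.0001]] 1.5 [ 0.2496 -0.573   0.2005]
```

Emit:
{"name": "arm_command", "arguments": {
  "deltas": [-0.038,0,0.046,0,-8.9,0,-0.076,0,0.092,0,-17.8,0,-0.114,0,0.138,0,-26.7,0,-0.152,0,0.184,0,-35.6,0,-0.19,0,0.23,0,-44.5,0,-0.228,0,0.276,0,-53.4,0,-0.266,0,0.322,0,-62.3,0,-0.304,0,0.368,0,-71.4,0],
  "hand": 0
}}

```text
time: 2.5
ee_pos: [0.4662, -0.1457, 0.2008]
eef_rot: [0.707, 0.032, -0.032, -0.706]
ft_force: [0.6, -1.0, 0.3]
width: 0.0151
```

```bash
cat > tool.py <<'E'
from h import *
from scipy.spatial.transform import Rotation as R
np.set_printoptions(precision=4,suppress=True)
q=np.load('jig.npy')
def W(c):
    x,y,t=q;return np.array([x+np.cos(t)*c[0]-np.sin(t)*c[1],y+np.sin(t)*c[0]+np.cos(t)*c[1],c[2]])
def J(w):
    d=np.array(w[:2])-q[:2];c,s=np.cos(q[2]),np.sin(q[2]);return np.array([c*d[0]+s*d[1],-s*d[0]+c*d[1],w[2]])
def st(): 
    s=r.read_state();M=R.from_quat(s['eef_rot']).as_matrix()
    print('t',s['time'],'ee',s['ee_pos'],'jig',J(s['ee_pos']),'F',s['ft_force'],'w',s['width'],'zang err deg',np.degrees(np.arctan2(M[1,2],M[0,2])-q[2]),'ydir',M[:,1])
    return s,M
def to(c):
    s,M=st();print('to',c,M.T@(W(c)-s['ee_pos']))
E
python3 -c "
from tool import *
to([-.17,0,.2])"
```

```text
t 2.5 ee [ 0.4662 -0.1457  0.2008] jig [-0.2245  0.0316  0.2008] F [ 0.6451 -1.0228  0.3405] w 0.015077554769186468 zang err deg 0.3196107381914905 ydir [ 0.0008 -0.0008 -1.    ]
to [-0.17, 0, 0.2] [0.0319 0.0008 0.0543]
```

Emit:
{"name": "arm_command", "arguments": {
  "deltas": [0.032,0,0.045,0,0.3,0,0.032,0,0.045,0,0.3,0,0.032,0,0.045,0,0.3,0]
}}

```text
time: 2.88
ee_pos: [0.4934, -0.1002, 0.2004]
eef_rot: [0.707, 0.029, -0.029, -0.706]
ft_force: [-0.5, -0.1, 0.2]
width: 0.0007
```

```bash
python3 -c "
from tool import *
s,M=st()
p=shot('wrist','w1.png')
T=np.eye(4);T[:3,:3]=M;T[:3,3]=s['ee_pos'];T=T@p['hand_eye'];np.save('T1.npy',T);np.save('K1.npy',p['intrinsics'])
print(T)
# predicted overlay
im=p['image'][:,:,::-1].copy()
def dr(c,col):
    a=proj(p,W(np.array(c)),T);cv2.circle(im,(int(a[1]),int(a[0])),3,col,-1)
for x in(-.125,.125):
  for y in(-.075,.075):dr([x,y,.012],(0,0,255))
for x in(-.115,.05):
  for y in(-.025,.025):dr([x,y,.02],(0,255,0))
cv2.imwrite('pics/w1o.png',im)
for n in('block_center','stop_face','lever_grip'):
  b=r.boxes_of(p,n)
  for x in b[:2]:print(n,x['conf'],x['centre'],J(atz(p,x['centre'],dict(block_center=.037,stop_face=.0245,lever_grip=.116)[n],T)))
"
```

```text
t 2.875 ee [ 0.4934 -0.1002  0.2004] jig [-0.1815  0.0006  0.2004] F [-0.4749 -0.1196  0.2165] w 0.0006982384777418406 zang err deg -0.2614963679885823 ydir [-0.0002 -0.0004 -1.    ]
[[ 0.9967  0.0782  0.0215  0.4871]
 [ 0.0811 -0.9618 -0.2614 -0.0294]
 [ 0.0002  0.2623 -0.965   0.3846]
 [ 0.      0.      0.      1.    ]]
block_center 0.75 [54.6, 282.9] [-0.0535 -0.0015  0.037 ]
block_center 0.67 [66.8, 256.3] [-0.0641  0.0239  0.037 ]
stop_face 0.67 [69.6, 257.5] [-0.0651  0.0236  0.0245]
```

View pics/w1o.png

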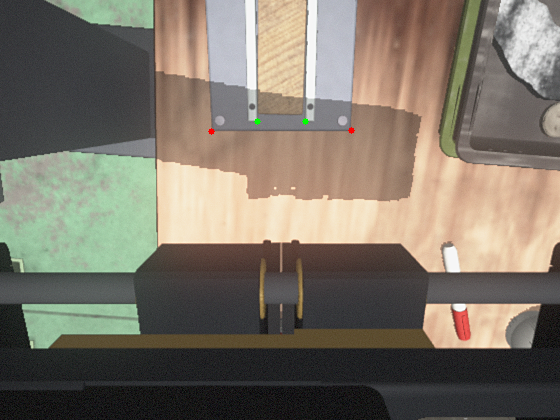

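Overlaid on the wrist picture, the fit matches: the plate corners fall at (212,130) and (351,130), and the channel edges at columns 257 and 306. The block's near end is at row ~113, about jig x -0.11. I descend behind it now.

Emit:
{"name": "arm_command", "arguments": {
  "deltas": [0.001,0.04,0.015,0,-0.3,0,0.001,0.085,0.028,0,-0.3,0,0.001,0.13,0.031,0,-0.3,0,0.001,0.165,0.031,0,-0.3,0,0.001,0.178,0.031,0,-0.3,0,0.001,0.178,0.031,0,-0.3,0]
}}

```text
time: 3.82
ee_pos: [0.492, -0.0692, 0.0225]
eef_rot: [-0.706, -0.03, 0.03, 0.707]
ft_force: [1.1, 0.2, 0.2]
width: 0.0003
```

```bash
python3 -c "
from tool import *
to([-.075,0,.022])"
```

```text
t 3.825 ee [ 0.492  -0.0692  0.0225] jig [-0.1504 -0.0006  0.0225] F [1.0919 0.1735 0.1721] w 0.00034774915070166036 zang err deg -0.0021651531568610506 ydir [-0.0006  0.0002 -1.    ]
to [-0.075, 0, 0.022] [-0.0006  0.0005  0.0754]
```

Emit:
{"name": "arm_command", "arguments": {
  "deltas": [0,0,0.012,0,0,0,0,0,0.024,0,0,0,0,0,0.034,0,0,0,0,0,0.044,0,0,0,0,0,0.054,0,0,0,0,0,0.064,0,0,0,0,0,0.072,0,0,0,0,0,0.077,0,0,0]
}}

```text
time: 4.82
ee_pos: [0.4855, 0.0085, 0.0224]
eef_rot: [0.706, 0.031, -0.031, -0.706]
ft_force: [-0.4, -0.2, -0.1]
width: 0.0006
```

```bash
python3 -c "
from tool import *
to([-.0645,0,.022])
p=shot('side','s2.png');i=p['image'][120:270,160:360,::-1];cv2.imwrite('pics/s2z.png',cv2.resize(i,None,fx=4,fy=4,interpolation=cv2.INTER_CUBIC))"
```

```text
t 4.825 ee [0.4855 0.0085 0.0224] jig [-0.0725 -0.0007  0.0224] F [-0.439  -0.2427 -0.1027] w 0.0005936165040304068 zang err deg 0.06308289672999612 ydir [ 0.0001 -0.     -1.    ]
to [-0.0645, 0, 0.022] [-0.0007  0.0004  0.008 ]
```

View pics/s2z.png

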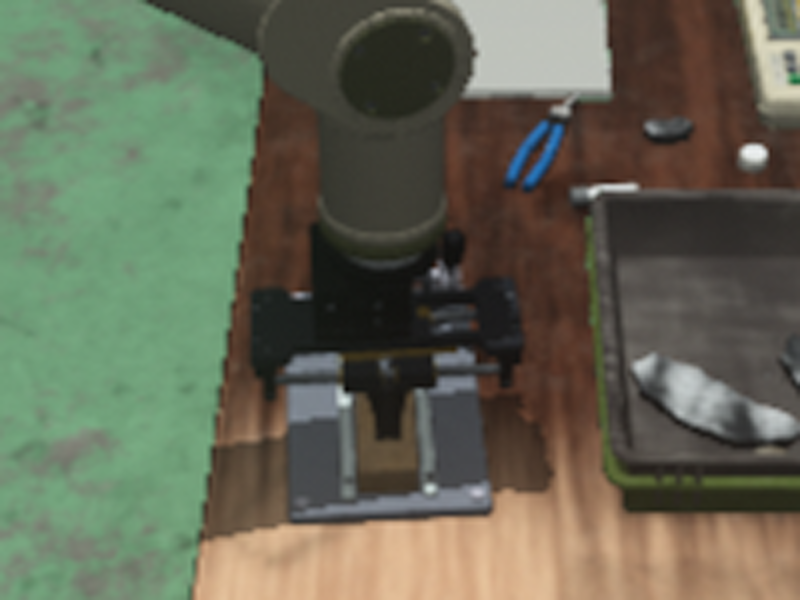

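```bash
python3 -c "
from tool import *
s,M=st()
p=shot('side','s3.png');
print([((proj(p,W([-.0725,0,z]))-[120,160])*4)[::-1] for z in(.022,.05,.09)])
T=np.eye(4);T[:3,:3]=M;T[:3,3]=s['ee_pos'];w=shot('wrist','w3.png');T=T@w['hand_eye'];print(proj(w,s['ee_pos'],T))
p=shot('scene','c3.png');i=p['image'][170:320,180:380,::-1];cv2.imwrite('pics/c3z.png',cv2.resize(i,None,fx=4,fy=4,interpolation=cv2.INTER_CUBIC))
print(((proj(p,s['ee_pos'])-[170,180])*4)[::-1])
"
```

```text
t 4.875 ee [0.4854 0.009  0.0224] jig [-0.072  -0.0007  0.0224] F [-0.0564  0.5496 -0.1742] w 0.0006784912468644795 zang err deg 0.08513073998825914 ydir [ 0.      0.0002 -1.    ]
[array([385.6319, 446.7666]), array([385.0563, 420.2491]), array([384.2069, 381.1276])]
[243.6754 281.6146]
[424.5386 220.5118]
```

View pics/c3z.png

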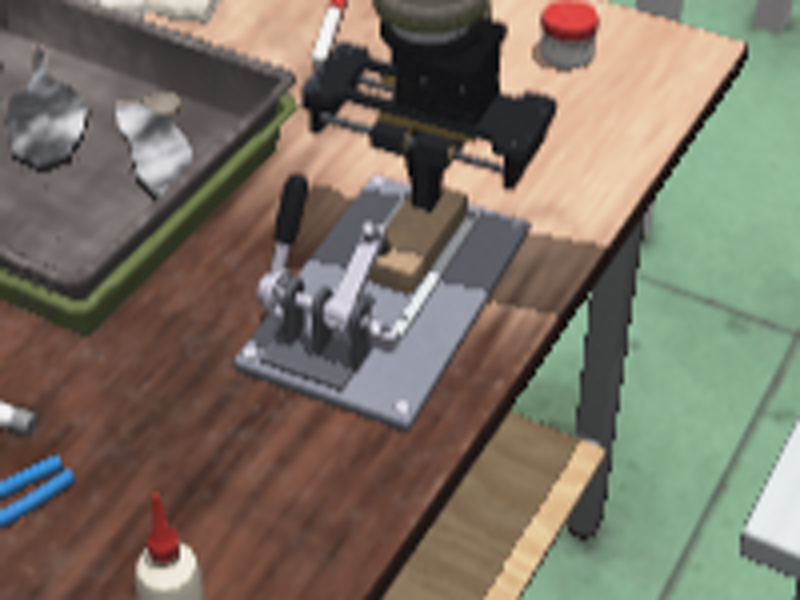

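View pics/w3.png

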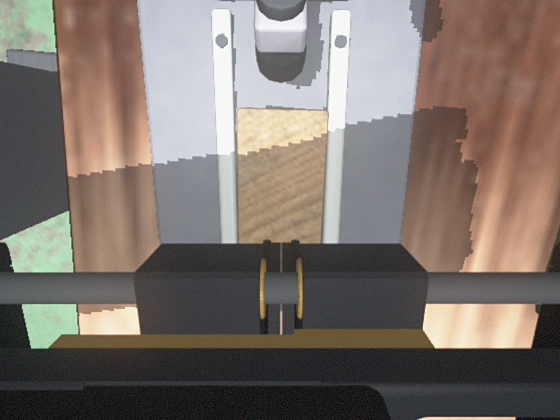

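```bash
python3 -c "
from tool import *
s,M=st()
w=shot('wrist','w4.png');E=w['hand_eye'];print(E)
for y in(0,-.015,-.03,-.07):print(y,[proj(w,[x,y,z],E) for x in(-.015,.015) for z in(-.0095,.0095)])
T=np.eye(4);T[:3,:3]=M;T[:3,3]=s['ee_pos'];T=T@E
print('far end',J(atz(w,[108,282],.037,T)),J(atz(w,[41,222],.02,T)),J(atz(w,[12,340],.02,T)))
i=w['image'][220:345,200:365,::-1];cv2.imwrite('pics/w4z.png',cv2.resize(i,None,fx=4.8,fy=4.8,interpolation=cv2.INTER_CUBIC))
p=r.camera('side');i=p['image'][180:250,220:300,::-1];cv2.imwrite('pics/s4z.png',cv2.resize(i,None,fx=8,fy=8,interpolation=cv2.INTER_CUBIC))
"
```

```text
t 5.025 ee [0.4855 0.0077 0.0224] jig [-0.0733 -0.0007  0.0224] F [ 0.2813 -0.5453  0.3363] w 0.0002792229250203575 zang err deg 0.030863877125483163 ydir [ 0.     -0.0002 -1.    ]
[[ 1.      0.0002  0.0005 -0.0006]
 [-0.0005 -0.262   0.9651 -0.1843]
 [ 0.0003 -0.9651 -0.262   0.071 ]
 [ 0.      0.      0.      1.    ]]
0 [array([258.8214, 256.0976]), array([228.1337, 255.4751]), array([258.8258, 307.097 ]), array([228.1405, 307.7834])]
-0.015 [array([269.956 , 254.1774]), array([237.1019, 253.4515]), array([269.9597, 309.179 ]), array([237.1086, 309.9785])]
-0.03 [array([282.987 , 251.9302]), array([247.6438, 251.0729]), array([282.9899, 311.6156]), array([247.65  , 312.5587])]
-0.07 [array([331.7753, 243.5167]), array([287.5598, 242.0662]), array([331.7733, 320.7379]), array([287.5631, 322.3282])]
far end [ 0.0019 -0.0007  0.037 ] [0.0346 0.0295 0.02  ] [ 0.0478 -0.0294  0.02  ]
```

View pics/w4z.png

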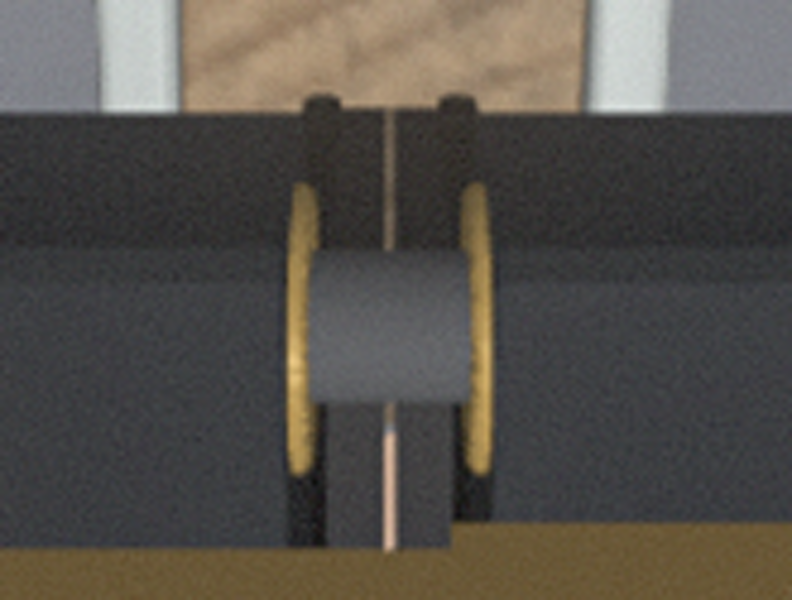

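View pics/s4z.png

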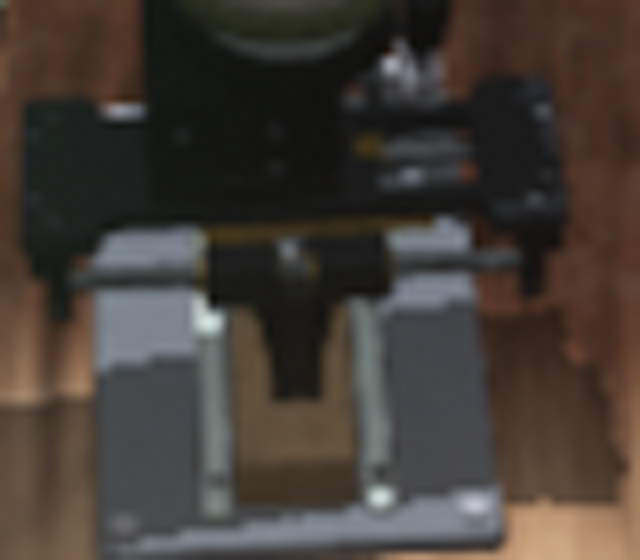

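The fingertip looks to be over the block, and I felt no contact. The block hasn't moved: its far end is at about jig x 0. The visible fingertip is roughly 15 mm higher than I expect, so I lift clear and inspect the tip.

Emit:
{"name": "arm_command", "arguments": {
  "deltas": [0,-0.03,0,0,0,0,0,-0.06,0,0,0,0,0,-0.06,0,0,0,0]
}}

```text
time: 5.5
ee_pos: [0.4871, 0.0076, 0.0845]
eef_rot: [0.707, 0.032, -0.029, -0.706]
ft_force: [-0.3, 0.8, 0.9]
width: 0.0003
```

```bash
python3 -c "
from tool import *
s,M=st()
for n in('side','scene'):
  p=shot(n,n+'5.png');c=proj(p,s['ee_pos']);print(n,c);a,b=int(c[0])-35,int(c[1])-50
  i=p['image'][a:a+70,b:b+100,::-1].copy();i=cv2.resize(i,None,fx=8,fy=8,interpolation=cv2.INTER_CUBIC)
  for x in(-.015,.015):
   for z in(-.0095,.0095):
    u=(proj(p,s['ee_pos']+M@[x,0,z])-[a,b]+.5)*8;cv2.circle(i,(int(u[1]),int(u[0])),3,(0,0,255),-1)
  cv2.imwrite('pics/'+n+'5z.png',i)
"
```

```text
t 5.5 ee [0.4871 0.0076 0.0845] jig [-0.0735 -0.0023  0.0845] F [-0.2982  0.7507  0.9422] w 0.00027685850150026346 zang err deg 0.0035206668084796187 ydir [ 0.004  -0.0007 -1.    ]
side [216.8493 256.8749]
scene [210.4383 286.1284]
```

View pics/side5z.png

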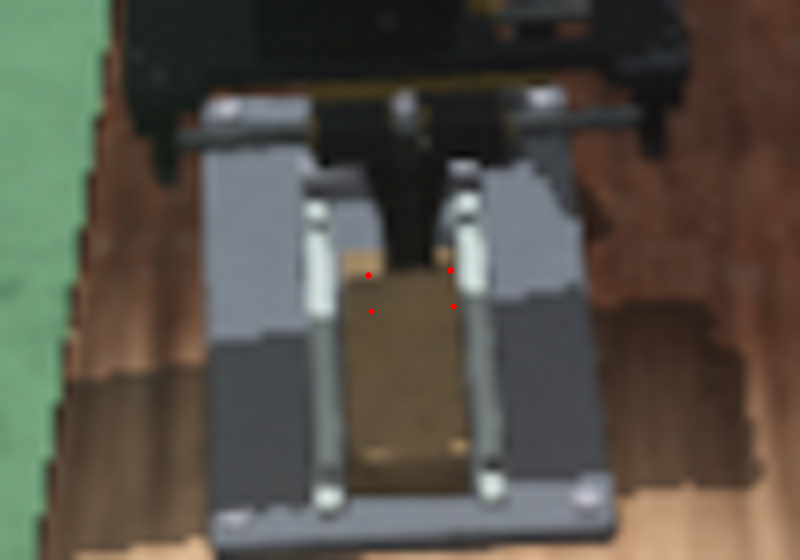

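View pics/scene5z.png

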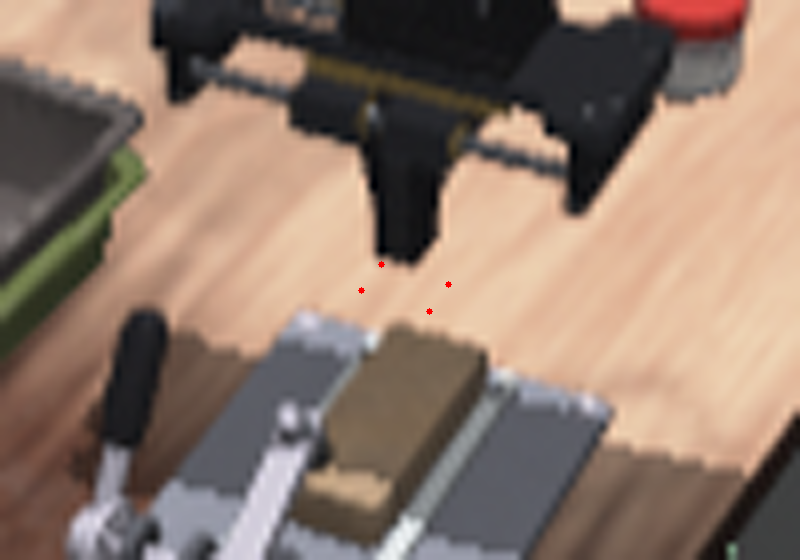

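The picture shows the visible tip 15–17 mm above the stated TCP (red dots) in both views. At TCP z = 0.022 it therefore just skimmed over the block top, with no force and no movement. I go back and come in lower, checking again before I push.

Emit:
{"name": "arm_command", "arguments": {
  "deltas": [-0.001,0,-0.035,0,0,0.2,-0.002,0,-0.07,0,0,0.2,-0.002,0,-0.08,0,0,0.2,-0.002,0.03,-0.08,0,0,0.2,-0.002,0.06,-0.08,0,0,0.2,-0.002,0.074,-0.08,0,0,0.2,-0.002,0.076,-0.08,0,0,0.2]
}}

```text
time: 6.48
ee_pos: [0.4898, -0.0713, 0.0057]
eef_rot: [-0.706, -0.029, 0.032, 0.707]
ft_force: [-0.6, -0.8, 1.2]
width: 0.0002
```

```bash
python3 -c "
from tool import *
s,M=st()
for n in('side','scene'):
  p=shot(n,n+'6.png');c=proj(p,s['ee_pos']);a,b=int(c[0])-45,int(c[1])-50
  i=p['image'][a:a+70,b:b+100,::-1].copy();i=cv2.resize(i,None,fx=8,fy=8,interpolation=cv2.INTER_CUBIC)
  for x in(-.008,.008):
   for z in(-.0095,.0095):
    for y in(0,-.016):
     u=(proj(p,s['ee_pos']+M@[x,y,z])-[a,b]+.5)*8;cv2.circle(i,(int(u[1]),int(u[0])),3,(0,0,255) if y==0 else (0,255,0),-1)
  cv2.imwrite('pics/'+n+'6z.png',i)
"
```

```text
t 6.475 ee [ 0.4898 -0.0713  0.0057] jig [-0.1524  0.0018  0.0057] F [-0.5851 -0.7642  1.2213] w 0.00022256423457852408 zang err deg 0.07719490542556826 ydir [-0.0051  0.0004 -1.    ]
```

View pics/side6z.png

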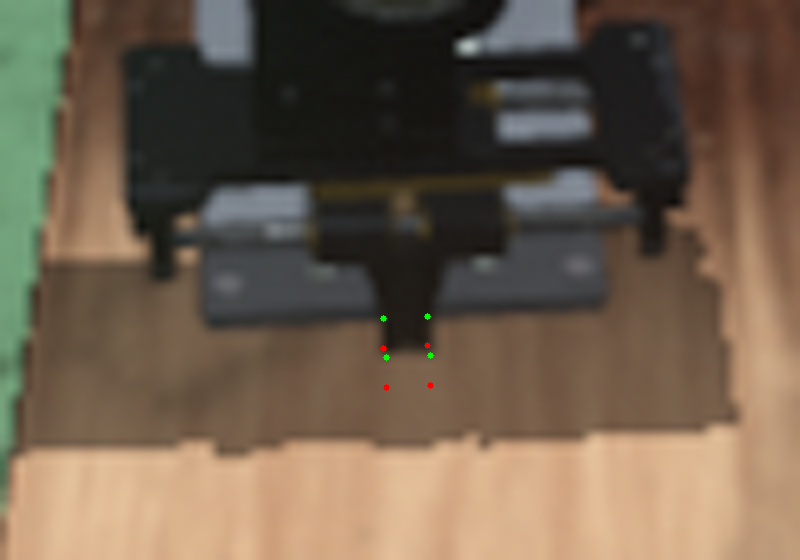

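View pics/scene6z.png

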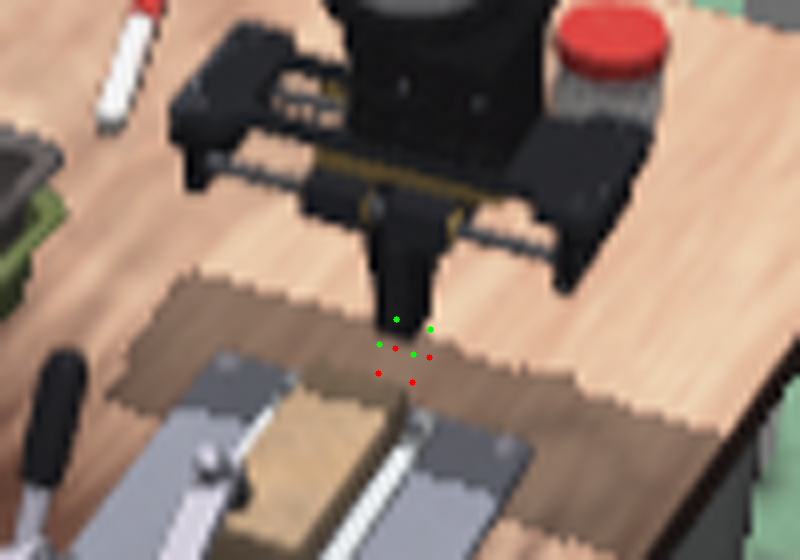

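Emit:
{"name": "arm_command", "arguments": {
  "deltas": [0.002,0,0.012,0,0,0,0.002,0,0.024,0,0,0,0.002,0,0.034,0,0,0,0.002,0,0.042,0,0,0,0.002,0,0.05,0,0,0,0.002,0,0.057,0,0,0,0.002,0,0.064,0,0,0,0.002,0,0.07,0,0,0]
}}

```text
time: 7.58
ee_pos: [0.4863, -0.0017, 0.0064]
eef_rot: [0.707, 0.029, -0.032, -0.706]
ft_force: [-0.3, -0.9, 0.8]
width: 0.0004
```

```bash
python3 -c "
from tool import *
s,M=st()
w=shot('wrist','w7.png');T=np.eye(4);T[:3,:3]=M;T[:3,3]=s['ee_pos'];T=T@w['hand_eye'];np.save('T7.npy',T)
"
```

```text
t 7.575 ee [ 0.4863 -0.0017  0.0064] jig [-0.0827 -0.0007  0.0064] F [-0.3451 -0.8756  0.798 ] w 0.0003867104907348141 zang err deg 0.039651143789319214 ydir [-0.0035 -0.0004 -1.    ]
```

View pics/w7.png

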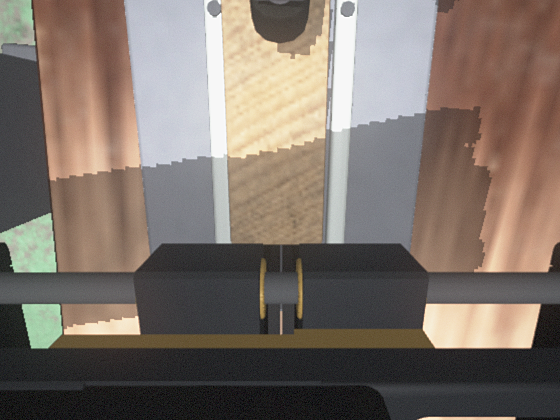

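The block is now moving ahead of the fingers: its far end has gone off the top of the wrist view under the spindle. I continue slowly towards home.

Emit:
{"name": "arm_command", "arguments": {
  "deltas": [0,0,0.006,0,0,0,0,0,0.011,0,0,0,0,0,0.015,0,0,0,0,0,0.017,0,0,0]
}}

```text
time: 8.12
ee_pos: [0.4848, 0.0152, 0.0064]
eef_rot: [0.707, 0.029, -0.032, -0.706]
ft_force: [-0.6, 0.3, -0.6]
width: 0.0005
```

```bash
python3 -c "
from tool import *
s,M=st()"
```

```text
t 8.125 ee [0.4848 0.0152 0.0064] jig [-0.0657 -0.0006  0.0064] F [-0.6474  0.3386 -0.5853] w 0.0004914075609407421 zang err deg 0.061289807515205054 ydir [-0.0035 -0.0003 -1.    ]
```

Emit:
{"name": "arm_command", "arguments": {
  "deltas": [0,0,0.001,0,0,0,0,0,0.002,0,0,0]
}}

```text
time: 8.38
ee_pos: [0.4846, 0.0157, 0.0064]
eef_rot: [0.707, 0.029, -0.031, -0.706]
ft_force: [1.2, -7.3, 1.0]
width: 0.0006
```

Emit:
{"name": "arm_command", "arguments": {
  "deltas": [0,0,0.001,0,0,0,0,0,0.002,0,0,0]
}}

```text
time: 8.62
ee_pos: [0.4845, 0.0158, 0.0064]
eef_rot: [0.708, 0.028, -0.031, -0.705]
ft_force: [0.2, -13.4, 1.2]
width: 0.0002
```

```bash
python3 -c "
from tool import *
s,M=st()
for n in('side','scene'):
  p=shot(n,n+'8.png');c=proj(p,W([.03,0,.03]));a,b=int(c[0])-35,int(c[1])-50
  cv2.imwrite('pics/'+n+'8z.png',cv2.resize(p['image'][a:a+70,b:b+100,::-1],None,fx=8,fy=8,interpolation=cv2.INTER_CUBIC))
"
```

```text
t 8.625 ee [0.4845 0.0158 0.0064] jig [-0.0652 -0.0004  0.0064] F [  0.1605 -13.3753   1.1646] w 0.0001725841431692193 zang err deg -0.0907534900887268 ydir [-0.0039 -0.0038 -1.    ]
```

View pics/scene8z.png

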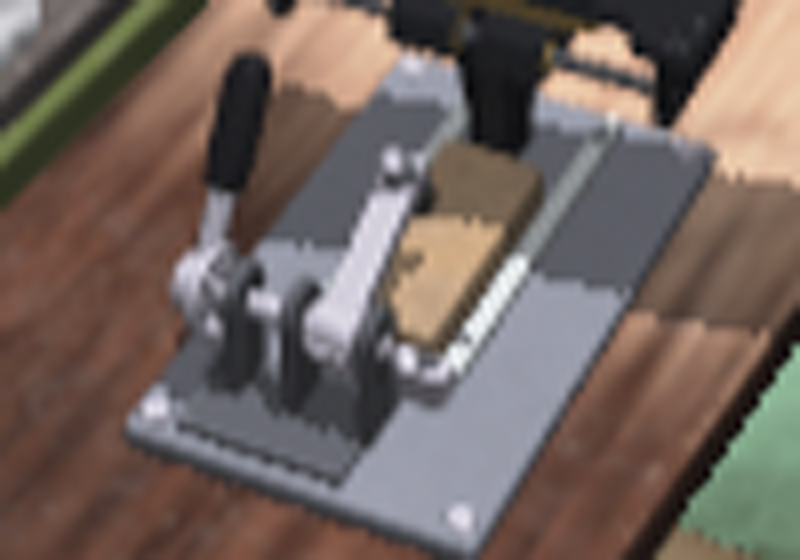

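View pics/side8z.png

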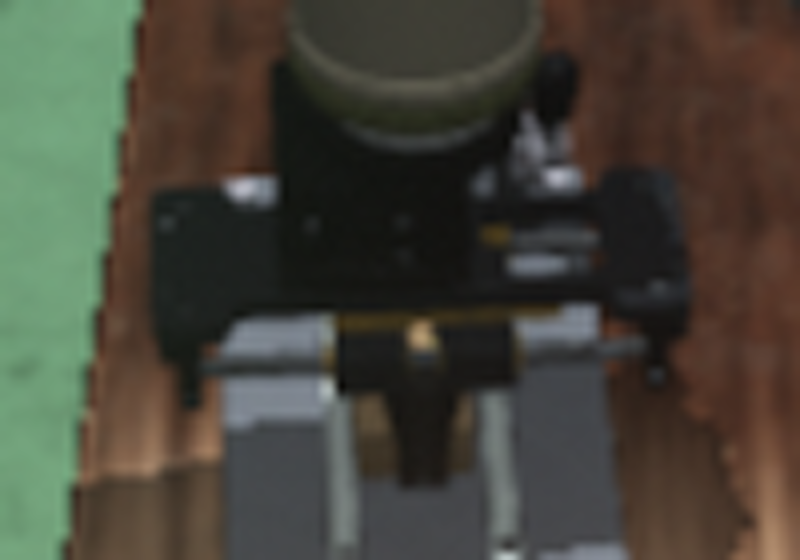

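The block is home: it stalled with 13 N at TCP jig x -0.065, against an expected -0.0645, and the scene view shows it touching the stop (400,350). I retreat, go up, and move across behind the handle.

Emit:
{"name": "arm_command", "arguments": {
  "deltas": [0,0,-0.015,0,0,0,0,-0.03,-0.022,0,0,0,0,-0.09,-0.02,0,0,0,0.02,-0.14,0,0,0,0,0.057,-0.14,0.025,0,0,0,0.057,-0.14,0.035,0,0,0,0.057,-0.11,0.035,0,0,0,0.057,-0.095,0.035,0,0,0]
}}

```text
time: 9.72
ee_pos: [0.5373, 0.0581, 0.0995]
eef_rot: [0.707, 0.028, -0.033, -0.706]
ft_force: [-0.7, 0.4, 0.1]
width: 0.0005
```

```bash
python3 -c "
from tool import *
s,M=st()
for n in('side','scene'):
  p=shot(n,n+'9.png');c=proj(p,W([.03,-.03,.06]));a,b=int(c[0])-35,int(c[1])-50
  i=cv2.resize(p['image'][a:a+70,b:b+100,::-1],None,fx=8,fy=8,interpolation=cv2.INTER_CUBIC)
  for rr in(.058-.02,.094-.0):
    u=(proj(p,W([.085-rr*np.sin(.55),-.058,.058+rr*np.cos(.55)]))-[a,b]+.5)*8;cv2.circle(i,(int(u[1]),int(u[0])),3,(0,0,255),-1)
  u=(proj(p,s['ee_pos']+M@[0,-.019,0])-[a,b]+.5)*8;cv2.circle(i,(int(u[1]),int(u[0])),3,(0,255,0),-1)
  cv2.imwrite('pics/'+n+'9z.png',i)
"
```

```text
t 9.725 ee [0.5373 0.0581 0.0995] jig [-0.0275 -0.0566  0.0995] F [-0.7372  0.4404  0.0657] w 0.0005354598973817248 zang err deg 0.042049051778216814 ydir [-0.0059 -0.0004 -1.    ]
```

View pics/scene9z.png

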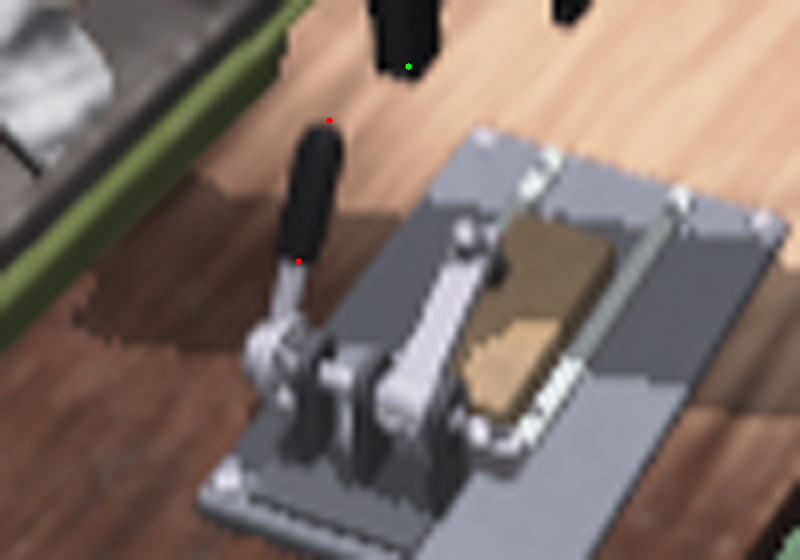

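View pics/side9z.png

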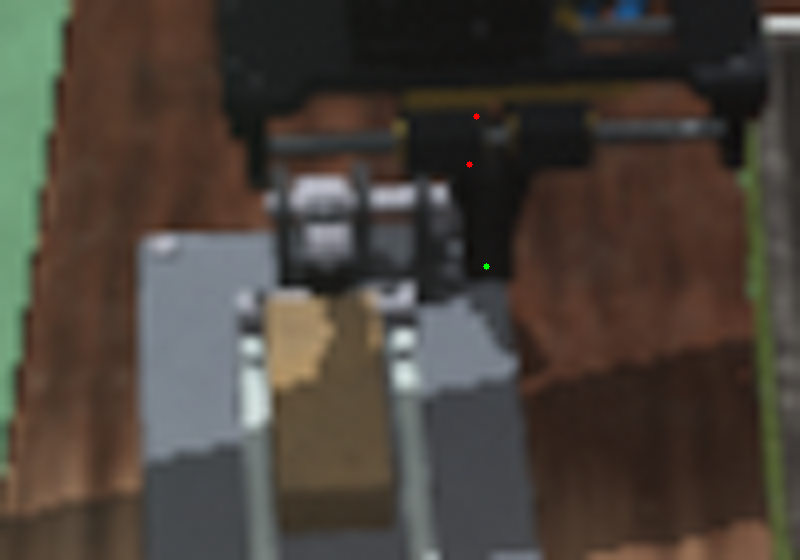

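The handle model (red dots) lies on the grip's axis at (325,125) to (298,260), and the fingertip is in line behind it. Next is the push.

Emit:
{"name": "arm_command", "arguments": {
  "deltas": [0.002,0,0.03,0,0,0,0.002,0,0.042,0,0,0,0.002,0,0.052,0,0,0,0.002,0,0.062,0,0,0,0.002,0,0.072,0,0,0,0.002,0,0.082,0,0,0,0.002,0,0.09,0,0,0,0.002,0,0.096,0,0,0]
}}

```text
time: 10.82
ee_pos: [0.5324, 0.1544, 0.1013]
eef_rot: [0.707, 0.029, -0.032, -0.706]
ft_force: [0.3, -2.4, 1.3]
width: 0.0003
```

```bash
cat > look.py <<'E'
from tool import *
import sys
k=sys.argv[1]
s,M=st()
for n in('side','scene'):
  p=shot(n,n+k+'.png');c=proj(p,W([.03,-.03,.06]));a,b=int(c[0])-35,int(c[1])-50
  cv2.imwrite('pics/'+n+k+'z.png',cv2.resize(p['image'][a:a+70,b:b+100,::-1],None,fx=8,fy=8,interpolation=cv2.INTER_CUBIC))
E
python3 look.py 10
```

```text
t 10.825 ee [0.5324 0.1544 0.1013] jig [ 0.0689 -0.0599  0.1013] F [ 0.2871 -2.446   1.3301] w 0.0002964873785426434 zang err deg 0.02065356632909397 ydir [-0.0034 -0.0007 -1.    ]
```

View pics/scene10z.png

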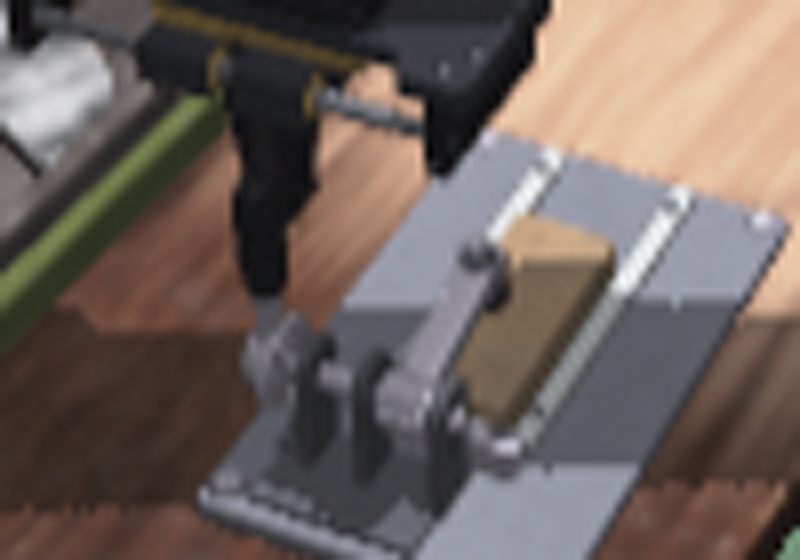

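The handle is about upright and follows the fingers with 2.4 N. I continue past the middle.

Emit:
{"name": "arm_command", "arguments": {
  "deltas": [0,0,0.006,0,0,0,0,0,0.012,0,0,0,0,0,0.018,0,0,0,0,0,0.024,0,0,0,0,0,0.024,0,0,0,0,0,0.024,0,0,0]
}}

```text
time: 11.68
ee_pos: [0.5303, 0.1783, 0.1012]
eef_rot: [0.707, 0.029, -0.032, -0.706]
ft_force: [-0.3, 0.5, -0.9]
width: 0.0004
```

```bash
python3 look.py 11
```

```text
t 11.675 ee [0.5303 0.1783 0.1012] jig [ 0.0928 -0.0599  0.1012] F [-0.3016  0.547  -0.8841] w 0.0004444698425339291 zang err deg 0.04094595821448093 ydir [-0.0034 -0.0005 -1.    ]
```

View pics/scene11z.png

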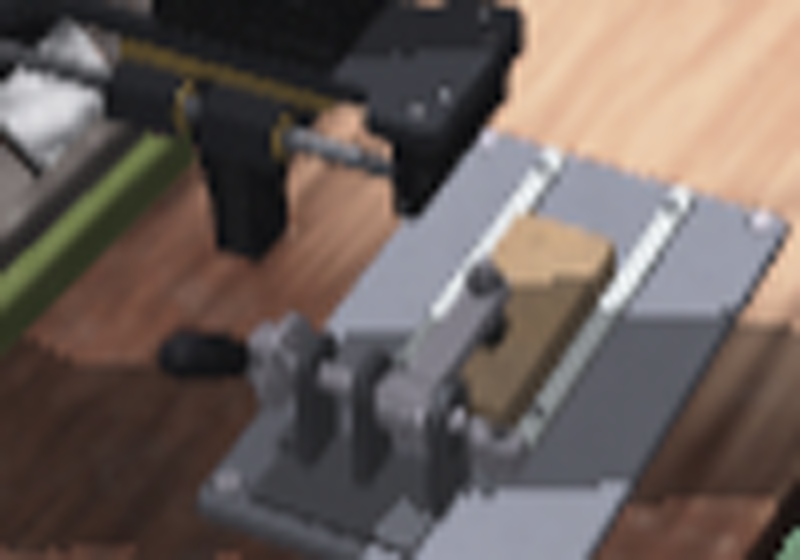

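The handle has snapped over, with the grip now at (205,355), and no force is left on the tool. I retract up and away, then check.

Emit:
{"name": "arm_command", "arguments": {
  "deltas": [0,-0.05,0,0,0,0,0,-0.1,-0.02,0,0,0,0,-0.1,-0.08,0,0,0,0,-0.1,-0.14,0,0,0,0,-0.1,-0.2,0,0,0,0,-0.1,-0.26,0,0,0,0,-0.1,-0.3,0,0,0,0,-0.1,-0.3,0,0,0]
}}

```text
time: 12.78
ee_pos: [0.556, -0.1249, 0.2008]
eef_rot: [0.707, 0.027, -0.03, -0.706]
ft_force: [-0.3, 0.8, -0.4]
width: 0.0002
```

```bash
python3 look.py 12
python3 -c "
from tool import *
p=r.camera('scene');c=proj(p,W([.03,-.03,.06]));a,b=int(c[0])-35,int(c[1])-50
for t in(1.4-.55,):print('shut grip pred',((proj(p,W([.085+.068*np.sin(t),-.058,.058+.068*np.cos(t)]))-[a,b]+.5)*8)[::-1])
print('block top home corners',[((proj(p,W([x,y,.037]))-[a,b]+.5)*8)[::-1] for x in(-.055,.055) for y in(-.0225,.0225)])"
```

```text
t 12.775 ee [ 0.556  -0.1249  0.2008] jig [-0.2115 -0.0596  0.2008] F [-0.2774  0.7757 -0.3729] w 0.0002322152546811405 zang err deg -0.33243139835507124 ydir [-0.0042 -0.0013 -1.    ]
shut grip pred [204.7889 356.0494]
block top home corners [array([516.7308, 204.6911]), array([616.3058, 235.2424]), array([397.6688, 373.3317]), array([502.1674, 407.9693])]
```

View pics/scene12z.png

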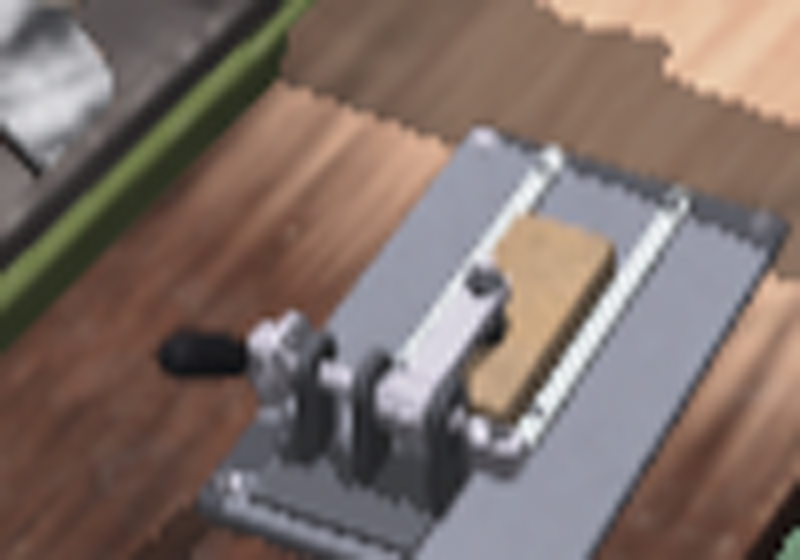

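View pics/side12z.png

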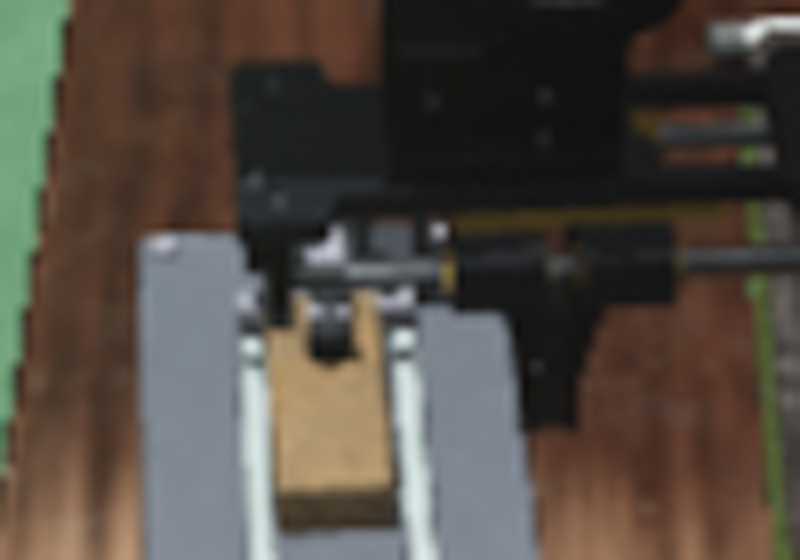

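View pics/side12.png

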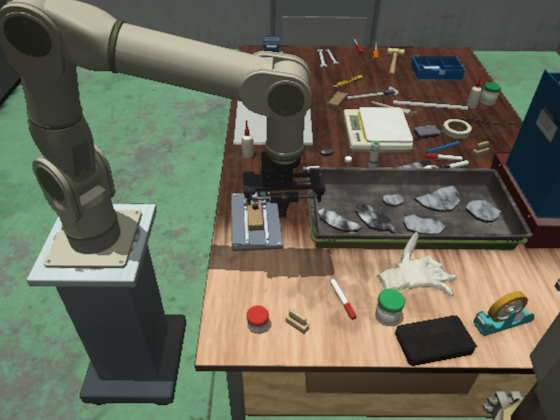

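The grip sits at (205,355), exactly where I predict it shut. The pad is on the block, and the block's corners match home to within about 1 px. The jar, bottle and stamp are where they were, so I hand in.

```bash
python3 -c "
from bench import r
print(r.close_job())"
```

```text
the job is handed in; nothing more can be done
None
```

I pushed the block home against the end stop, then pushed the handle past its middle until the clamp snapped shut. I handed in at about 13 s on the robot's clock.

**Last checks:**
- **Block:** it stalled against the stop with about 13 N on the tool. The fingers were at jig x = -65.2 mm, against -64.5 mm expected. In the last pictures its corners match the home position to about 1 px, or roughly 3 mm.
- **Clamp:** the grip is where I predicted it for the shut position, within a pixel. The arm is down with its pad on the block.
- **Robot:** it was clear of everything, with forces at noise level.
- **Loose things:** in the last side picture, the bottle and jar stand where they did. The robot stayed well clear of the stamp, but the detector found it only once, with low confidence.

**What went wrong or disagreed:**
- **First push missed:** the visible fingertips end about 16–19 mm short of the stated TCP. At TCP height 22 mm they passed just over the block's top, with no contact force and no block movement. I repeated the push with the TCP about 16 mm lower, and it worked.
- **Start position:** my first estimate put the block about 58 mm short of home, slightly outside the stated 28–55 mm. The wrist camera's estimate of about 53 mm fits the range.

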